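Sort two heat sinks by length into the sloping kit trays

TASK

Two look-alike black heat sinks lie on the bench, one longer than the other. Lay each, fins up, in the empty pocket of the sloping blue tray whose clamped sample has the same length, flat on the pocket floor and inside its white ribs. Set them down gently, do not let them drop, and leave the other things on the bench where they are.

Things in the scene. Friction and masses are not known exactly. Their poses are not given: they have to be found in the camera images.
- sink_short: The short one of two look-alike loose black finned aluminium heat sinks: 90 mm long (its x), 40 wide (its y), 30 high (z, fins up, running along x); about 120 g. Lies on the bench on its flat base. Origin: centre of the underside. Grip it across the 40 mm width.
- sink_long: The long one of two look-alike loose black finned aluminium heat sinks: 130 mm long (its x), 40 wide (its y), 30 high (z, fins up, running along x); about 170 g. Lies on the bench on its flat base. Origin: centre of the underside. Grip it across the 40 mm width.
- tray_short: Blue sheet-metal tray for short heat sinks on a stand fixed to the bench, leaning 26 degrees from level; low edge, 50 mm above the bench, towards the robot. Origin: centre of the floor's upper face. x up the slope, y across (level), z square out of the floor. 176 mm (x) by 168 mm (y). Two pockets side by side, centres at y = -48 and +48 mm; one holds the sample. It may stand left or right.
- short_place (a point): Centre of the floor of the empty pocket for the short heat sink; axes as the tray's, x along the pocket. The pocket is 114 mm long and 56 mm wide inside white ribs 5 mm high and 4 thick (the stop at the low end is 10 mm high). It is on the +y side of its tray. A released heat sink may slide down to the stop.
- short_sample (a point): Underside centre of the fixed sample in the tray's other pocket: a black finned heat sink 90 mm long, 40 wide, 30 high, held down by two brass clamps (top 33 mm above the tray floor). Axes as the tray's.
- tray_long: Blue sheet-metal tray for long heat sinks on a stand fixed to the bench, leaning 26 degrees from level; low edge, 50 mm above the bench, towards the robot. Origin: centre of the floor's upper face. x up the slope, y across (level), z square out of the floor. 176 mm (x) by 168 mm (y). Two pockets side by side, centres at y = -48 and +48 mm; one holds the sample. It may stand left or right.
- long_place (a point): Centre of the floor of the empty pocket for the long heat sink; axes as the tray's, x along the pocket. The pocket is 154 mm long and 56 mm wide inside white ribs 5 mm high and 4 thick (the stop at the low end is 10 mm high). It is on the -y side of its tray. A released heat sink may slide down to the stop.
- long_sample (a point): Underside centre of the fixed sample in the tray's other pocket: a black finned heat sink 130 mm long, 40 wide, 30 high, held down by two brass clamps (top 33 mm above the tray floor). Axes as the tray's.
- board: Bystander: loose green circuit board, 90 x 60 mm, 15 high with its components. Origin: centre of the underside.
- screwdriver: Bystander: loose screwdriver with a red handle, 180 mm long along its x, 26 high. Origin: at bench height under its middle.
- brush: Bystander: loose brush, 160 mm long along its x, 42 wide, 20 high. Origin: at bench height under its middle.
- tape: Bystander: loose roll of amber tape lying flat, 76 mm across, 19 high. Origin: centre of the underside.
- paste: Bystander: loose white jar with a blue cap, 52 mm across, 50 high. Origin: centre of the underside.
Mind the look-alikes: they are no part of the job. What is shaped like the sink_long but yellow is not meant. Leave any pink look-alike of the sink_short alone.

How it is judged:
At the end, for the whole second after the job is handed in: Each heat sink rests fins up in the empty pocket for its own length: underside centre within 16 mm of the pocket centre along the slope, 10.5 mm across, -4 to +5 mm off the floor; long axis within 0.25 rad, base within 0.07 rad of the pocket's; slower than 0.02 m/s (x of sink_short in the frame of short_place between -0.016 and 0.016 m and y of sink_short in the frame of short_place between -0.0105 and 0.0105 m and z of sink_short in the frame of short_place between -0.004 and 0.005 m and angle between the x axis of sink_short and the x axis of short_place, either way round below 0.25 rad and angle between the z axis of sink_short and the z axis of short_place, either way round below 0.07 rad and angle between each of sink_short, sink_long's own z axis and vertical below 0.75 rad and linear speed of each of sink_short, sink_long below 0.02 m/s and x of sink_long in the frame of long_place between -0.016 and 0.016 m and y of sink_long in the frame of long_place between -0.0105 and 0.0105 m and z of sink_long in the frame of long_place between -0.004 and 0.005 m and angle between the x axis of sink_long and the x axis of long_place, either way round below 0.25 rad and angle between the z axis of sink_long and the z axis of long_place, either way round below 0.07 rad); the robot touches nothing.
It fails at once if the short heat sink is dropped: it moves faster than 0.42 m/s while the fingers are not holding it (linear speed of sink_short above 0.42 m/s and contact force between sink_short and the fingers below 0.3 N).
It fails at once if the long heat sink is dropped: it moves faster than 0.42 m/s while the fingers are not holding it (linear speed of sink_long above 0.42 m/s and contact force between sink_long and the fingers below 0.3 N).
It fails at once if the circuit board, screwdriver, brush, tape roll or jar is moved more than 30 mm (distance of any of board, screwdriver, brush, tape, paste from where it was at the start of the episode above 0.03 m).
It also fails if it takes over 50 s, if anything falls off the work surface, if the arm or the gripper's body presses on something with over 40 N, if the wrist force passes 120 N, or if a joint passes its speed limit or range.

ROBOT

A 6-joint arm with a two-finger parallel gripper is mounted at the origin on the work surface. World frame = base frame: x ahead of the robot, y to its left, z up, the work surface at z = 0. Lengths are in m, angles in rad, forces in N, time in s.
With the tool pointing down it reaches from about 0.275 to 0.775 m from the base axis. Payload 14.6 kg.
Tool frame: the origin (TCP) lies on the centre line of the jaws, within the pads' length; the fingertips stand 11 mm ahead of it and the grasp point (between the pads) lies 8 mm behind it (ctrl.tip_extent is the distance from the TCP to the fingertips, in m); z points along the fingers, y is the line along which they close (so a half turn about z gives the same grasp; the last joint's range is limited). The gripper opens to 85 mm and grips with 20 to 120 N. Pads are 22 mm wide; open, the fingers measure 114 mm over their backs; the gripper's body (76 mm by 85 mm) begins 54 mm behind the grasp point. The pads swing forward as they close: fully open they stand 13 mm farther back than shut.
Start: joints at [1.015, 0.263, -0.048, 1.259, 0, 1.415], TCP at [0.205, 0.483, 0.242] pointing down, gripper open.
Joint ranges: [-2.65, 2.65], [-0.89, 1.7], [-1.18, 1.37], [-2.13, 2.11], [-1.35, 1.29], [-3.14, 3.14]. Speed limits (rad/s): [1.89, 1.89, 2.57, 2.79, 3.14, 3.14].

INTERFACE

Orientations are given as a rotation vector (axis times angle).
In Python, from plant import ctrl, read_camera, silhouettes, tip_of gives the robot as it stands.
- The arm moves only by the tool move_arm, never from a script. Its argument "deltas" is a list of rows, each a list of 7 numbers: the shift along the tool's x, y, z normalised to -1 to 1, where 1 is 0.025 m, then the turn, a rotation vector about the tool's x, y, z normalised to -1 to 1, where 1 is 0.08 rad, then the closure, from -1 (fully open) to 1 (shut). A call has exactly 10 rows; each row shifts and turns the commanded pose from where the row before left it, along the tool's axes as they then stand; what a row does not reach is not made up. A row lasts 1/12 s, in which the tool goes at most 41.7 mm and 7.16 degrees, less where a joint would pass 70% of its speed; a pose out of reach is approached as far as the arm can. A call with a number of a shift or a turn outside -1 to 1 is refused whole. A call with a gripper value outside its range is refused whole. The fingers move at their own pace and stop on an object; "grip_force" is the grip in N (left out, the last holds). Time passes only in rows, so rows that do not move let the fingers close, or fill a call up. It gives the time, the measured TCP pose, the force, the opening and the grip force at its end, in the units of the state.
- ctrl.get_state(): the state, without advancing time (a new reading comes with each control period).
- read_camera(name): name is "scene" or "top" or "wrist"; returns a dict with "image" (480x640x3 uint8, blue, green, red), "fx", "fy", "cx", "cy" (pixels), "R" (3x3) and "t" (3): a world point X has camera coordinates R X + t. Camera axes: x right, y down, z forward; pixel columns grow to the right and rows downward; lengths in m; the calibration is good to about 2 mm. A picture is of the moment at which its call begins. There is no depth.
- ctrl.job_done(): hands the job in; it is judged then, once.
Trained networks look in a picture, given as the dict that the camera call returned (one of the last four; its "shot" number tells which), for a name from the list of things; names that differ only in an ending like _2 or _b are one class to them, and where a whole thing is asked for, a point or a joint stands for the part that bears it (a point fixed in the world has none). Each returns a list of dicts, best first, with "score" (0 to 1); they miss things now and then, are a little off and sometimes report something else, mostly with a low value. They report only what shows in the picture. A call takes as long as a camera call. They do not tell look-alikes from the thing itself.
- silhouettes(picture, name): "mask" (480x640 bool, what is visible of it) and "box" ([left, top, width, height] in pixels, round what is visible of it).
- tip_of(picture, name): "pixel" ([column, row] in pixels: a listed point, or the origin of a listed thing).
The state is a dict: "time": time; "joint_pos": joint angles; "qvel": joint speeds; "tau": joint torques, N m; "ee_pos": TCP position; "eef_rot": TCP orientation; "force": force on the tool from outside, world axes, zero at the start; "wrist_torque": the same for the moment, N m; "opening": finger opening in m; "gripper_force": force on a finger pad.
Only numpy, scipy, OpenCV 4.12 (cv2) and the standard library are available. Lean on these libraries where they do the work, as an engineer would, in place of code of your own. Each camera call takes 0.05 s, during which the arm holds its last target. There are 200 camera calls.

## Working session

There is one attempt and no reset: what is moved stays moved. The work goes in short steps, Python scripts to look and compute and a tool call to move; the robot and the scene stay as the last step left them, time stands still between calls to the robot, and variables do not carry over. Pictures are saved under pics/ and viewed, at most 10 in all, crops included, and the job is handed in when it is done.

Besides the shell and the picture viewer there is one more tool, called after "Request:" as name(argument=value, ...), one argument or row to a line, values as JSON. move_arm: Moves the arm, as the interface text tells. Scaled input: -1 to 1 covers 0.025 m each way for a shift and 0.08 rad each way for a turn. Its arguments: {"type":"object","properties":{"deltas":{"type":"array","items":{"type":"array","items":{"type":"number"}}},"grip_force":{"type":"number"}},"required":["deltas"]}

```bash
mkdir -p pics; ls
python3 - <<'E'
from plant import ctrl, read_camera, silhouettes, tip_of
import cv2,numpy as np
for n in ["scene","top"]:
    p=read_camera(n); cv2.imwrite(f"pics/{n}0.png",p["image"])
    print(n,p["fx"],p["cx"],p["cy"],np.round(p["R"],3).tolist(),np.round(p["t"],3).tolist())
    for k in ["sink_short","sink_long","tray_short","tray_long","short_place","long_place","short_sample","long_sample","board","screwdriver","brush","tape","paste"]:
        print(k,[(round(d["score"],2),np.round(d["pixel"]).tolist()) for d in tip_of(p,k)][:4], [(round(d["score"],2),d["box"]) for d in silhouettes(p,k)][:4])
s=ctrl.get_state(); print(s)
E
```

```text
pics
scene 462.26981955297583 325.29836574683435 239.1166817460714 [[0.181, 0.983, -0.008], [0.816, -0.155, -0.557], [-0.549, 0.094, -0.83]] [-0.081, -0.422, 1.647]
sink_short [(0.85, [324.0, 227.0]), (0.76, [339.0, 198.0]), (0.66, [213.0, 269.0])] [(0.78, [310.0, 212.3, 28.4, 22.9]), (0.78, [326.3, 187.5, 31.0, 16.1])]
sink_long [(0.82, [168.0, 258.0]), (0.66, [339.0, 267.0])] [(0.87, [154.3, 235.5, 20.4, 45.6]), (0.56, [316.3, 252.3, 47.6, 28.4])]
tray_short [(0.79, [235.0, 266.0])] [(0.81, [199.7, 251.2, 66.5, 44.2])]
tray_long [(0.67, [433.0, 230.0]), (0.51, [235.0, 268.0])] [(0.79, [391.6, 209.6, 82.4, 46.1]), (0.28, [206.8, 211.9, 27.2, 23.5])]
short_place [(0.71, [260.0, 207.0]), (0.59, [251.0, 270.0])] [(0.9, [199.2, 252.5, 73.7, 43.7])]
long_place [(0.67, [417.0, 234.0])] [(0.69, [396.2, 206.4, 79.9, 47.5]), (0.44, [194.0, 254.1, 75.5, 42.2])]
short_sample [(0.67, [214.0, 269.0])] [(0.59, [196.1, 249.2, 74.6, 46.5])]
long_sample [(0.73, [450.0, 228.0])] [(0.42, [197.9, 253.2, 74.3, 39.3])]
board [(0.66, [216.0, 222.0]), (0.52, [445.0, 184.0])] [(0.97, [206.8, 207.7, 25.7, 30
[... 1934 characters left out ...]
8, [107.3, 307.8, 31.9, 24.3])]
{'time': 2.7, 'joint_pos': array([ 1.01467883e+00,  2.63072133e-01, -4.83004095e-02,  1.25940997e+00,
        3.36774888e-06,  1.41550099e+00]), 'qvel': array([ 0.00114169,  0.00087101,  0.00030748, -0.00058209, -0.00041749,
        0.00049633]), 'tau': array([ 1.50881646e-03, -6.37421751e+01,  3.84768748e+01,  8.88409159e-04,
        9.80960976e-05, -4.18365426e-05]), 'ee_pos': array([0.20484207, 0.48338524, 0.24229259]), 'eef_rot': array([6.25403438e-01, 3.07871151e+00, 2.21830149e-05]), 'force': array([-0.73288847,  0.77850622, -0.67128587]), 'wrist_torque': array([ 0.05660931, -0.00669608, -0.02659216]), 'gripper_force': 0.0, 'opening': 0.0859579917069241}
```

Run:
```python
import cv2
t=cv2.imread("pics/top0.png"); c=t[150:350,90:520]
cv2.imwrite("pics/top0c.png",cv2.resize(c,(800,372),interpolation=cv2.INTER_CUBIC))
```

```text
(no output)
```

View pics/top0c.png

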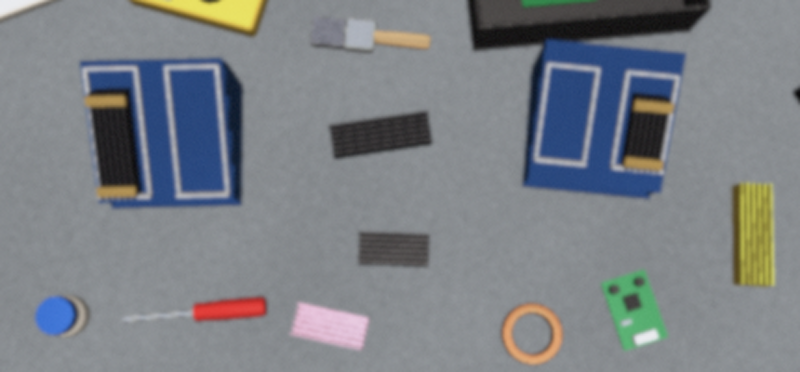

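View pics/scene0.png

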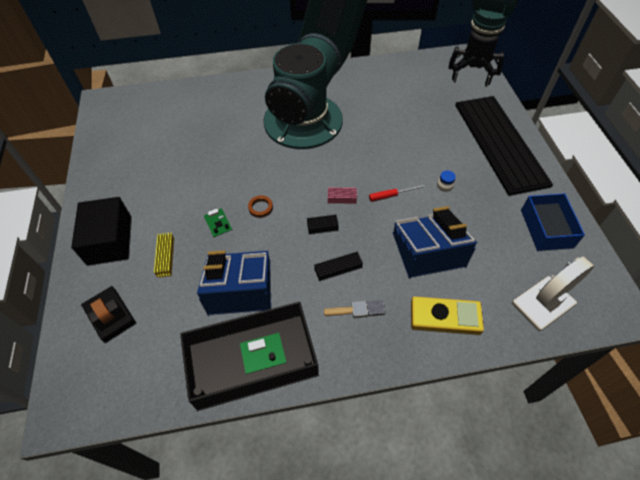

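```bash
cat > h.py <<'E'
import numpy as np, cv2
from scipy.optimize import minimize
from scipy.spatial.transform import Rotation as Ro
A=np.radians(26); Z0=0.05+0.088*np.sin(A)
def proj(p,X):
    c=X@np.array(p["R"]).T+p["t"]; return np.c_[p["fx"]*c[:,0]/c[:,2]+p["cx"],p["fy"]*c[:,1]/c[:,2]+p["cy"]]
def Rtray(yaw): return Ro.from_euler("ZY",[yaw,-A]).as_matrix()
def boxmask(p,q,L,sh,W=.04,H=.03):
    c=np.array([[sx*L/2,sy*W/2,z] for sx in(-1,1) for sy in(-1,1) for z in(0,H)])
    X=c@Ro.from_euler("z",q[2]).as_matrix().T+[q[0],q[1],0]
    m=np.zeros(sh,np.uint8); u=proj(p,X)
    cv2.fillConvexPoly(m,np.round(cv2.convexHull(u.astype(np.float32))*16).astype(np.int32),1,shift=4); return m
def fit_sink(p,q0,L):
    im=p["image"]; u=proj(p,np.array([[q0[0],q0[1],.015]]))[0]
    pad=0.1*p["fx"]/(np.array(p["R"])[2]@[q0[0],q0[1],0]+p["t"][2])
    roi=np.zeros(im.shape[:2],np.uint8); cv2.circle(roi,tuple(int(v) for v in u),int(pad),1,-1)
    g=cv2.GaussianBlur(cv2.cvtColor(im,cv2.COLOR_BGR2GRAY),(0,0),1.5); th=cv2.threshold(g[roi>0].reshape(-1,1),0,255,cv2.THRESH_OTSU)[0]
    d=((g<th)&(roi>0)).astype(np.uint8)
    d=cv2.morphologyEx(d,cv2.MORPH_CLOSE,np.ones((5,5)))
    f=lambda q:1-(lambda m:(m&d).sum()/max(1,(m|d).sum()))(boxmask(p,q,L,d.shape))
    return min((minimize(f,[q0[0],q0[1],y],method="Nelder-Mead",options=dict(initial_simplex=np.array([q0[0],q0[1],y])+np.r_[np.zeros((1,3)),np.diag([.01,.01,.15])])) for y in q0[2:]),key=lambda r:r.fun)
def ribs(L,sides=(-1,1)):
    P=[]
    for s in sides:
        a,b=L/2+.002,.030; t=np.linspace(-1,1,60)
        for e in(-1,1):
            P+= [[a*v,.048*s+b*e,.005] for v in t]+[[a*e,.048*s+b*v,.010 if e<0 else .005] for v in t[::2]]
    return np.array(P)
def fit_tray(p,q0,L,sides=(-1,1)):
    im=p["image"].astype(int); w=(im.min(2)>im.min(2)[0:1].mean()*0+115).astype(np.uint8)
    hsv=cv2.cvtColor(p["image"],cv2.COLOR_BGR2HSV); w=((hsv[...,1]<90)&(hsv[...,2]>150)).astype(np.uint8)
    dt=cv2.distanceTransform(1-w,cv2.DIST_L2,5); P=ribs(L,sides)
    def f(q):
        u=proj(p,P@Rtray(q[2]).T+[q[0],q[1],Z0])
        v=cv2.remap(dt,u[:,0].astype(np.float32),u[:,1].astype(np.float32),cv2.INTER_LINEAR,borderValue=20)
        return np.minimum(v,6).mean()
    best=None
    for dx in(-.02,0,.02):
      for dy in(-.02,0,.02):
        for yaw in q0[2:]:
          s=np.array([q0[0]+dx,q0[1]+dy,yaw]); r=minimize(f,s,method="Nelder-Mead",options=dict(initial_simplex=s+np.r_[np.zeros((1,3)),np.diag([.015,.015,.1])]))
          if best is None or r.fun<best.fun: best=r
    return best
def ray(p,u,z):
    R=np.array(p["R"]); c=-R.T@p["t"]; d=R.T@[(u[0]-p["cx"])/p["fx"],(u[1]-p["cy"])/p["fy"],1]; return c+d*(z-c[2])/d[2]
def draw(p,X,im,col): cv2.polylines(im,[np.round(proj(p,X)*16).astype(int)],True,col,1,cv2.LINE_AA,4)
E
python3 - <<'E'
from plant import *; from h import *
p=read_camera("top"); im=p["image"].copy()
b=1/1.86
px=lambda x,y:(90+x*b,150+y*b)
for n,u,L in [("short",px(394,250),.09),("long",px(382,135),.13)]:
    g=ray(p,u,.015); r=fit_sink(p,[g[0],g[1],1.2,1.57,1.9],L); print("sink",n,r.x.round(4),round(r.fun,3))
    m=boxmask(p,r.x,L,im.shape[:2]); cs=cv2.findContours(m,0,2)[0]; cv2.drawContours(im,cs,-1,(0,255,0),1)
for n,u,L in [("short",px(607,118),.114),("long",px(158,132),.154)]:
    g=ray(p,u,Z0); r=fit_tray(p,[g[0],g[1],-.15,0,.15],L); print("tray",n,r.x.round(4),round(r.fun,3))
    for q in proj(p,ribs(L)@Rtray(r.x[2]).T+[r.x[0],r.x[1],Z0]): im[int(round(q[1])),int(round(q[0]))]=(0,0,255)
for n in ["board","screwdriver","tape","paste"]: pass
cv2.imwrite("pics/fit.png",cv2.resize(im[150:350,90:520],(800,372),interpolation=cv2.INTER_NEAREST))
E
```

```text
sink short [ 0.4707 -0.0145  1.5717] 0.058
sink long [0.6208 0.0052 1.7376] 0.086
tray short [ 0.6256 -0.2741 -0.1051] 0.13
tray long [0.6059 0.2734 0.0243] 0.368
```

View pics/fit.png

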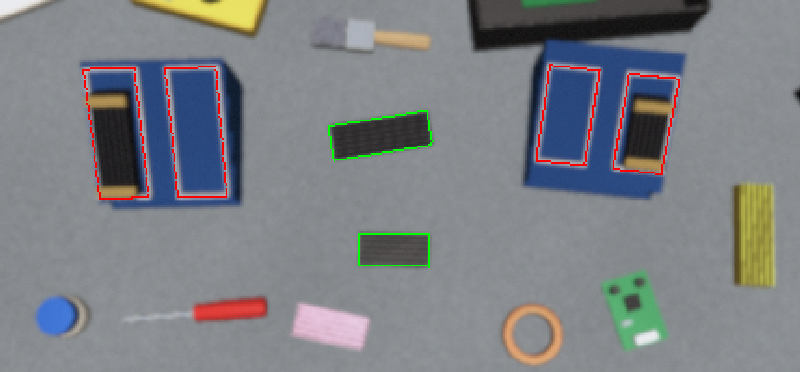

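```bash
cat >> h.py <<'E'
SINK=dict(short=[.4707,-.0145,1.5717],long=[.6208,.0052,1.7376])
TRAY=dict(short=([.6256,-.2741,-.1051],.048),long=([.6059,.2734,.0243],-.048))
def frame(y,n): z=-np.array(n,float); return np.c_[np.cross(y,z),y,z]
def over_sink(k,h,s=None):
    q=SINK[k] if s is None else s; a=q[2]-np.pi/2
    return np.array([q[0],q[1],h]),frame([np.cos(a),np.sin(a),0],[0,0,1])
def over_tray(k,x,h,dy=0):   # h: TCP height over floor
    q,y=TRAY[k]; R=Rtray(q[2]); return np.array([q[0],q[1],Z0])+R@[x,y+dy,h],frame(R[:,1],R[:,2])
def plan(st,tgt,N,R0=None):
    p0=np.array(st["ee_pos"]); R0=Ro.from_rotvec(st["eef_rot"]) if R0 is None else R0
    w=(R0.inv()*Ro.from_matrix(tgt[1])).as_rotvec()/N
    M=sum(Ro.from_rotvec(k*w).as_matrix() for k in range(N))
    d=np.linalg.solve(M,R0.inv().apply(tgt[0]-p0))
    row=np.round(np.r_[d/.025,w/.08],3); path=[p0]; R=R0
    for k in range(N): path.append(path[-1]+R.apply(row[:3]*.025)); R=R*Ro.from_rotvec(row[3:]*.08)
    path=np.array(path); print(N,"x",row.tolist(),"end",path[-1].round(4),"tgt",tgt[0].round(4)); print(path[::max(1,N//5)].round(3).tolist())
E
python3 - <<'E'
from plant import *; from h import *
print(ctrl.tip_extent)
plan(ctrl.get_state(),over_sink("short",.13),30)
E
```

```text
0.011
30 x [-0.792, -0.091, 0.15, -0.0, -0.0, 0.487] end [ 0.4708 -0.0145  0.1298] tgt [ 0.4707 -0.0145  0.13  ]
[[0.205, 0.483, 0.242], [0.302, 0.415, 0.22], [0.382, 0.325, 0.197], [0.438, 0.22, 0.175], [0.468, 0.105, 0.152], [0.471, -0.014, 0.13]]
```

Request:
move_arm(
  deltas=[
    [-0.792,-0.091,0.15,0,0,0.487,-1],
    [-0.792,-0.091,0.15,0,0,0.487,-1],
    [-0.792,-0.091,0.15,0,0,0.487,-1],
    [-0.792,-0.091,0.15,0,0,0.487,-1],
    [-0.792,-0.091,0.15,0,0,0.487,-1],
    [-0.792,-0.091,0.15,0,0,0.487,-1],
    [-0.792,-0.091,0.15,0,0,0.487,-1],
    [-0.792,-0.091,0.15,0,0,0.487,-1],
    [-0.792,-0.091,0.15,0,0,0.487,-1],
    [-0.792,-0.091,0.15,0,0,0.487,-1],
  ],
  grip_force=40,
)

```text
time: 3.58
ee_pos: [0.3582, 0.3565, 0.2046]
eef_rot: [1.212, 2.898, 0.0]
force: [-0.5, 0.0, -0.0]
opening: 0.0855
gripper_force: 0.0
```

Request:
move_arm(
  deltas=[
    [-0.792,-0.091,0.15,0,0,0.487,-1],
    [-0.792,-0.091,0.15,0,0,0.487,-1],
    [-0.792,-0.091,0.15,0,0,0.487,-1],
    [-0.792,-0.091,0.15,0,0,0.487,-1],
    [-0.792,-0.091,0.15,0,0,0.487,-1],
    [-0.792,-0.091,0.15,0,0,0.487,-1],
    [-0.792,-0.091,0.15,0,0,0.487,-1],
    [-0.792,-0.091,0.15,0,0,0.487,-1],
    [-0.792,-0.091,0.15,0,0,0.487,-1],
    [-0.792,-0.091,0.15,0,0,0.487,-1],
  ],
)

```text
time: 4.42
ee_pos: [0.4512, 0.1816, 0.1671]
eef_rot: [1.75, 2.609, 0.0]
force: [0.8, -0.4, 0.0]
opening: 0.0854
gripper_force: 0.0
```

Request:
move_arm(
  deltas=[
    [-0.792,-0.091,0.15,0,0,0.487,-1],
    [-0.792,-0.091,0.15,0,0,0.487,-1],
    [-0.792,-0.091,0.15,0,0,0.487,-1],
    [-0.792,-0.091,0.15,0,0,0.487,-1],
    [-0.792,-0.091,0.15,0,0,0.487,-1],
    [-0.792,-0.091,0.15,0,0,0.487,-1],
    [-0.792,-0.091,0.15,0,0,0.487,-1],
    [-0.792,-0.091,0.15,0,0,0.487,-1],
    [-0.792,-0.091,0.15,0,0,0.487,-1],
    [-0.792,-0.091,0.15,0,0,0.487,-1],
  ],
)

```text
time: 5.25
ee_pos: [0.4709, -0.0155, 0.1297]
eef_rot: [2.222, 2.221, 0.0]
force: [0.5, 0.6, 0.4]
opening: 0.0856
gripper_force: 0.0
```

Run:
```python
from plant import *; from h import *
p=read_camera("wrist"); im=p["image"].copy()
R=np.array(p["R"]); print("cam",(-R.T@p["t"]).round(3))
r=fit_sink(p,SINK["short"],.09); print(r.x.round(4),r.fun)
for q,c in((r.x,(0,255,0)),(SINK["short"],(0,0,255))):
    cv2.drawContours(im,cv2.findContours(boxmask(p,q,.09,im.shape[:2]),0,2)[0],-1,c,1)
cv2.imwrite("pics/w1.png",im)
plan(ctrl.get_state(),over_sink("short",.021),10)
```

```text
cam [0.472 0.069 0.261]
[ 0.4698 -0.015   1.5405] 0.09650839427335467
10 x [0.014, 0.0, 0.432, -0.001, 0.001, -0.007] end [ 0.4706 -0.0144  0.0211] tgt [ 0.4707 -0.0145  0.021 ]
[[0.471, -0.018, 0.129], [0.471, -0.017, 0.107], [0.471, -0.017, 0.086], [0.471, -0.016, 0.064], [0.471, -0.015, 0.043], [0.471, -0.014, 0.021]]
```

View pics/w1.png

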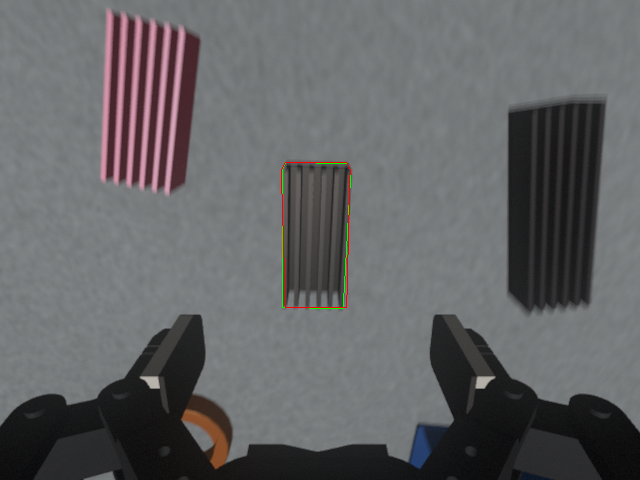

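Request:
move_arm(
  deltas=[
    [0.01,0,0.48,0,0,0,-1],
    [0.01,0,0.48,0,0,0,-1],
    [0.01,0,0.48,0,0,0,-1],
    [0.01,0,0.48,0,0,0,-1],
    [0.01,0,0.48,0,0,0,-1],
    [0.01,0,0.48,0,0,0,-1],
    [0.01,0,0.48,0,0,0,-1],
    [0.01,0,0.48,0,0,0,-1],
    [0.01,0,0.48,0,0,0,-1],
    [0,0,0,0,0,0,-1],
  ],
)

```text
time: 6.13
ee_pos: [0.4699, -0.012, 0.0202]
eef_rot: [-2.219, -2.221, 0.002]
force: [-0.8, 0.2, -0.4]
opening: 0.0856
gripper_force: 0.0
```

Request:
move_arm(
  deltas=[
    [0,0,0,0,0,0,1],
    [0,0,0,0,0,0,1],
    [0,0,0,0,0,0,1],
    [0,0,0,0,0,0,1],
    [0,0,0,0,0,0,1],
    [0,0,0,0,0,0,1],
    [0,0,0,0,0,0,1],
    [0,0,0,0,0,0,1],
    [0,0,0,0,0,0,1],
    [0,0,0,0,0,0,1],
  ],
)

```text
time: 6.97
ee_pos: [0.4713, -0.0123, 0.0226]
eef_rot: [2.219, 2.222, 0.001]
force: [-0.8, -0.2, 8.5]
opening: 0.039
gripper_force: 39.7
```

Run:
```python
from plant import *; from h import *
s=dict(ctrl.get_state()); print(s["ee_pos"],s["force"])
s["ee_pos"]=s["ee_pos"]+[0,0,.15]
plan(s,over_tray("short",-.010,.0226+.05),30)
```

```text
[ 0.47134456 -0.0123205   0.02259813] [-0.77937972 -0.15754717  8.48221036]
30 x [-0.334, -0.071, 0.102, -0.138, -0.153, -0.599] end [ 0.5903 -0.2222  0.1496] tgt [ 0.59   -0.2221  0.1494]
[[0.471, -0.012, 0.173], [0.467, -0.064, 0.159], [0.479, -0.115, 0.149], [0.505, -0.161, 0.144], [0.543, -0.198, 0.144], [0.59, -0.222, 0.15]]
```

Request:
move_arm(
  deltas=[
    [0,0,-0.2,0,0,0,1],
    [0,0,-0.4,0,0,0,1],
    [0,0,-0.6,0,0,0,1],
    [0,0,-0.8,0,0,0,1],
    [0,0,-0.8,0,0,0,1],
    [0,0,-0.8,0,0,0,1],
    [0,0,-0.8,0,0,0,1],
    [0,0,-0.8,0,0,0,1],
    [0,0,-0.6,0,0,0,1],
    [0,0,-0.2,0,0,0,1],
  ],
)

```text
time: 7.8
ee_pos: [0.4715, -0.0124, 0.1742]
eef_rot: [2.218, 2.221, 0.003]
force: [0.8, -0.3, -0.9]
opening: 0.0391
gripper_force: 41.0
```

Request:
move_arm(
  deltas=[
    [-0.334,-0.071,0.102,-0.138,-0.153,-0.599,1],
    [-0.334,-0.071,0.102,-0.138,-0.153,-0.599,1],
    [-0.334,-0.071,0.102,-0.138,-0.153,-0.599,1],
    [-0.334,-0.071,0.102,-0.138,-0.153,-0.599,1],
    [-0.334,-0.071,0.102,-0.138,-0.153,-0.599,1],
    [-0.334,-0.071,0.102,-0.138,-0.153,-0.599,1],
    [-0.334,-0.071,0.102,-0.138,-0.153,-0.599,1],
    [-0.334,-0.071,0.102,-0.138,-0.153,-0.599,1],
    [-0.334,-0.071,0.102,-0.138,-0.153,-0.599,1],
    [-0.334,-0.071,0.102,-0.138,-0.153,-0.599,1],
  ],
)

```text
time: 8.63
ee_pos: [0.4723, -0.0981, 0.1503]
eef_rot: [1.54, 2.549, -0.013]
force: [0.3, -0.2, -0.5]
opening: 0.039
gripper_force: 41.0
```

Request:
move_arm(
  deltas=[
    [-0.334,-0.071,0.102,-0.138,-0.153,-0.599,1],
    [-0.334,-0.071,0.102,-0.138,-0.153,-0.599,1],
    [-0.334,-0.071,0.102,-0.138,-0.153,-0.599,1],
    [-0.334,-0.071,0.102,-0.138,-0.153,-0.599,1],
    [-0.334,-0.071,0.102,-0.138,-0.153,-0.599,1],
    [-0.334,-0.071,0.102,-0.138,-0.153,-0.599,1],
    [-0.334,-0.071,0.102,-0.138,-0.153,-0.599,1],
    [-0.334,-0.071,0.102,-0.138,-0.153,-0.599,1],
    [-0.334,-0.071,0.102,-0.138,-0.153,-0.599,1],
    [-0.334,-0.071,0.102,-0.138,-0.153,-0.599,1],
  ],
)

```text
time: 9.47
ee_pos: [0.5157, -0.1744, 0.142]
eef_rot: [0.836, 2.699, -0.023]
force: [0.3, -0.4, -1.5]
opening: 0.0389
gripper_force: 41.0
```

Request:
move_arm(
  deltas=[
    [-0.334,-0.071,0.102,-0.138,-0.153,-0.599,1],
    [-0.334,-0.071,0.102,-0.138,-0.153,-0.599,1],
    [-0.334,-0.071,0.102,-0.138,-0.153,-0.599,1],
    [-0.334,-0.071,0.102,-0.138,-0.153,-0.599,1],
    [-0.334,-0.071,0.102,-0.138,-0.153,-0.599,1],
    [-0.334,-0.071,0.102,-0.138,-0.153,-0.599,1],
    [-0.334,-0.071,0.102,-0.138,-0.153,-0.599,1],
    [-0.334,-0.071,0.102,-0.138,-0.153,-0.599,1],
    [-0.334,-0.071,0.102,-0.138,-0.153,-0.599,1],
    [-0.334,-0.071,0.102,-0.138,-0.153,-0.599,1],
  ],
)

```text
time: 10.3
ee_pos: [0.5896, -0.222, 0.1479]
eef_rot: [0.138, 2.687, -0.031]
force: [-0.5, -0.4, -0.5]
opening: 0.0393
gripper_force: 41.0
```

Run:
```python
from plant import *; from h import *
p=read_camera("wrist"); im=p["image"].copy()
T=TRAY["short"][0]
for q in proj(p,ribs(.114)@Rtray(T[2]).T+[T[0],T[1],Z0]): cv2.circle(im,tuple(int(round(v)) for v in q),1,(0,0,255),-1)
cv2.imwrite("pics/w2.png",im)
s=ctrl.get_state(); plan(s,over_tray("short",-.010,.0226+.006),10); print(s["joint_pos"].round(2))
```

```text
10 x [0.001, 0.002, 0.17, 0.002, -0.0, 0.007] end [ 0.6092 -0.2242  0.11  ] tgt [ 0.6092 -0.2241  0.1099]
[[0.591, -0.223, 0.148], [0.595, -0.223, 0.141], [0.598, -0.223, 0.133], [0.602, -0.224, 0.125], [0.606, -0.224, 0.118], [0.609, -0.224, 0.11]]
[-0.58  0.24 -0.46  0.46  0.2  -0.44]
```

View pics/w2.png

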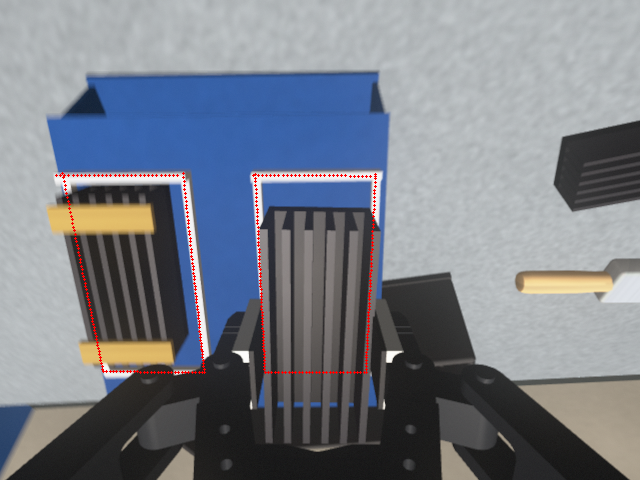

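Request:
move_arm(
  deltas=[
    [0,0,0.2,0,0,0.01,1],
    [0,0,0.2,0,0,0.01,1],
    [0,0,0.2,0,0,0.01,1],
    [0,0,0.2,0,0,0.01,1],
    [0,0,0.2,0,0,0.01,1],
    [0,0,0.2,0,0,0,1],
    [0,0,0.2,0,0,0,1],
    [0,0,0.2,0,0,0,1],
    [0,0,0.1,0,0,0,1],
    [0,0,0,0,0,0,1],
  ],
)

```text
time: 11.18
ee_pos: [0.6082, -0.2239, 0.1096]
eef_rot: [0.147, 2.687, -0.03]
force: [-0.3, 0.5, -1.8]
opening: 0.0394
gripper_force: 40.9
```

Request:
move_arm(
  deltas=[
    [0,0,0.04,0,0,0,1],
    [0,0,0.04,0,0,0,1],
    [0,0,0.04,0,0,0,1],
    [0,0,0.04,0,0,0,1],
    [0,0,0,0,0,0,1],
    [0,0,0,0,0,0,1],
    [0,0,0,0,0,0,1],
    [0,0,0,0,0,0,1],
    [0,0,0,0,0,0,1],
    [0,0,0,0,0,0,1],
  ],
)

```text
time: 12.02
ee_pos: [0.61, -0.2242, 0.1067]
eef_rot: [0.147, 2.686, -0.03]
force: [-0.3, 0.6, -1.6]
opening: 0.039
gripper_force: 40.9
```

```bash
cat >> h.py <<'E'
def intray(st,k):
    q,y=TRAY[k]; R=Rtray(q[2]); Rt=Ro.from_rotvec(st["eef_rot"]).as_matrix()
    print("tcp in pocket",(R.T@(st["ee_pos"]-np.array([q[0],q[1],Z0]))-[0,y,0]).round(4),"F",(R.T@st["force"]).round(2),"tilt",(R.T@Rt).round(3).tolist())
E
python3 -c "
from plant import *; from h import *
intray(ctrl.get_state(),'short')"
```

```text
tcp in pocket [-0.0107  0.      0.0254] F [-1.06  0.54 -1.26] tilt [[-1.0, 0.004, -0.002], [0.004, 1.0, 0.001], [0.002, 0.001, -1.0]]
```

Request:
move_arm(
  deltas=[
    [0,0,0.03,0,0,0,1],
    [0,0,0.03,0,0,0,1],
    [0,0,0.03,0,0,0,1],
    [0,0,0.03,0,0,0,1],
    [0,0,0,0,0,0,1],
    [0,0,0,0,0,0,1],
    [0,0,0,0,0,0,1],
    [0,0,0,0,0,0,1],
    [0,0,0,0,0,0,1],
    [0,0,0,0,0,0,1],
  ],
)

```text
time: 12.85
ee_pos: [0.6111, -0.2244, 0.1047]
eef_rot: [0.147, 2.685, -0.031]
force: [-10.7, 0.7, 11.5]
opening: 0.0394
gripper_force: 42.2
```

```bash
python3 -c "
from plant import *; from h import *
intray(ctrl.get_state(),'short')"
```

```text
tcp in pocket [-0.0106 -0.0001  0.0231] F [-4.63 -0.4  15.05] tilt [[-1.0, 0.004, -0.001], [0.004, 1.0, 0.0], [0.001, 0.0, -1.0]]
```

Request:
move_arm(
  deltas=[
    [0,0,-0.02,0,0,0,1],
    [0,0,0,0,0,0,0.1],
    [0,0,0,0,0,0,0.06],
    [0,0,0,0,0,0,0.0],
    [0,0,0,0,0,0,-0.1],
    [0,0,0,0,0,0,-0.2],
    [0,0,0,0,0,0,-0.3],
    [0,0,0,0,0,0,-0.4],
    [0,0,0,0,0,0,-0.4],
    [0,0,0,0,0,0,-0.4],
  ],
)

```text
time: 13.68
ee_pos: [0.6111, -0.2243, 0.1044]
eef_rot: [0.147, 2.686, -0.03]
force: [-0.1, 0.5, -0.1]
opening: 0.0596
gripper_force: 0.0
```

Request:
move_arm(
  deltas=[
    [0,0,-0.1,0,0,0,-0.4],
    [0,0,-0.3,0,0,0,-0.4],
    [0,0,-0.5,0,0,0,-0.4],
    [0,0,-0.7,0,0,0,-0.4],
    [0,0,-0.7,0,0,0,-0.5],
    [0,0,-0.7,0,0,0,-0.7],
    [0,0,-0.7,0,0,0,-1],
    [0,0,-0.7,0,0,0,-1],
    [0,0,-0.5,0,0,0,-1],
    [0,0,-0.2,0,0,0,-1],
  ],
)

```text
time: 14.52
ee_pos: [0.5554, -0.2187, 0.2216]
eef_rot: [0.146, 2.684, -0.032]
force: [0.5, -0.3, -0.0]
opening: 0.0855
gripper_force: 0.0
```

Run:
```python
from plant import *; from h import *
p=read_camera("wrist"); im=p["image"].copy()
c=np.array([[a,b] for a,b in((-1,-1),(-1,1),(1,1),(1,-1))])
T,y=TRAY["short"]; R=Rtray(T[2])
for z in(0,.03): draw(p,np.c_[c*[.045,.02]+[-.012,y],np.full(4,z)]@R.T+[T[0],T[1],Z0],im,(0,255,0))
for z in(.005,): draw(p,np.c_[c*[.057,.028]+[0,y],np.full(4,z)]@R.T+[T[0],T[1],Z0],im,(0,0,255))
cv2.imwrite("pics/w3.png",im)
s=ctrl.get_state(); print(s["ee_pos"],s["opening"])
plan(s,over_sink("long",.13),30)
```

```text
[ 0.55549495 -0.21878743  0.22151856] 0.08521847643450241
30 x [0.175, 0.287, 0.1, 0.123, 0.162, 0.53] end [0.6208 0.0053 0.1302] tgt [0.6208 0.0052 0.13  ]
[[0.555, -0.219, 0.222], [0.547, -0.172, 0.198], [0.55, -0.124, 0.178], [0.563, -0.076, 0.161], [0.587, -0.032, 0.145], [0.621, 0.005, 0.13]]
```

View pics/w3.png

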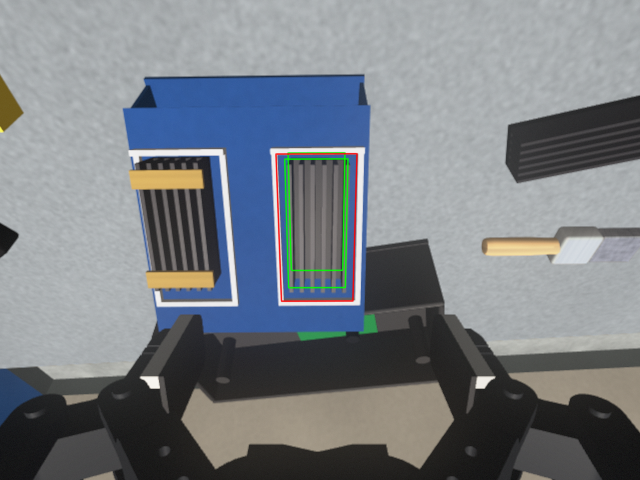

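Request:
move_arm(
  deltas=[
    [0.175,0.287,0.1,0.123,0.162,0.53,-1],
    [0.175,0.287,0.1,0.123,0.162,0.53,-1],
    [0.175,0.287,0.1,0.123,0.162,0.53,-1],
    [0.175,0.287,0.1,0.123,0.162,0.53,-1],
    [0.175,0.287,0.1,0.123,0.162,0.53,-1],
    [0.175,0.287,0.1,0.123,0.162,0.53,-1],
    [0.175,0.287,0.1,0.123,0.162,0.53,-1],
    [0.175,0.287,0.1,0.123,0.162,0.53,-1],
    [0.175,0.287,0.1,0.123,0.162,0.53,-1],
    [0.175,0.287,0.1,0.123,0.162,0.53,-1],
  ],
)

```text
time: 15.4
ee_pos: [0.5477, -0.1394, 0.1814]
eef_rot: [0.771, 2.724, -0.022]
force: [-0.6, -0.2, 0.7]
opening: 0.0857
gripper_force: 0.0
```

Request:
move_arm(
  deltas=[
    [0.175,0.287,0.1,0.123,0.162,0.53,-1],
    [0.175,0.287,0.1,0.123,0.162,0.53,-1],
    [0.175,0.287,0.1,0.123,0.162,0.53,-1],
    [0.175,0.287,0.1,0.123,0.162,0.53,-1],
    [0.175,0.287,0.1,0.123,0.162,0.53,-1],
    [0.175,0.287,0.1,0.123,0.162,0.53,-1],
    [0.175,0.287,0.1,0.123,0.162,0.53,-1],
    [0.175,0.287,0.1,0.123,0.162,0.53,-1],
    [0.175,0.287,0.1,0.123,0.162,0.53,-1],
    [0.175,0.287,0.1,0.123,0.162,0.53,-1],
  ],
)

```text
time: 16.23
ee_pos: [0.5703, -0.0602, 0.1524]
eef_rot: [1.407, 2.633, -0.012]
force: [0.0, 0.1, 0.5]
opening: 0.0854
gripper_force: 0.0
```

Request:
move_arm(
  deltas=[
    [0.175,0.287,0.1,0.123,0.162,0.53,-1],
    [0.175,0.287,0.1,0.123,0.162,0.53,-1],
    [0.175,0.287,0.1,0.123,0.162,0.53,-1],
    [0.175,0.287,0.1,0.123,0.162,0.53,-1],
    [0.175,0.287,0.1,0.123,0.162,0.53,-1],
    [0.175,0.287,0.1,0.123,0.162,0.53,-1],
    [0.175,0.287,0.1,0.123,0.162,0.53,-1],
    [0.175,0.287,0.1,0.123,0.162,0.53,-1],
    [0.175,0.287,0.1,0.123,0.162,0.53,-1],
    [0.175,0.287,0.1,0.123,0.162,0.53,-1],
  ],
)

```text
time: 17.07
ee_pos: [0.6209, 0.0062, 0.1271]
eef_rot: [-2.028, -2.392, 0.001]
force: [0.7, 0.2, 0.1]
opening: 0.0857
gripper_force: 0.0
```

Run:
```python
from plant import *; from h import *
p=read_camera("wrist"); im=p["image"].copy()
cv2.drawContours(im,cv2.findContours(boxmask(p,SINK["long"],.13,im.shape[:2]),0,2)[0],-1,(0,0,255),1)
r=fit_sink(p,SINK["long"],.13); print(r.x.round(4),r.fun)
cv2.drawContours(im,cv2.findContours(boxmask(p,r.x,.13,im.shape[:2]),0,2)[0],-1,(0,255,0),1)
cv2.imwrite("pics/w4.png",im)
plan(ctrl.get_state(),over_sink("long",.021),9)
```

```text
[0.6216 0.006  1.7101] 0.08717652161341627
9 x [-0.007, -0.004, 0.468, -0.007, -0.006, -0.007] end [0.6208 0.0053 0.0211] tgt [0.6208 0.0052 0.021 ]
[[0.622, 0.007, 0.126], [0.622, 0.007, 0.115], [0.621, 0.006, 0.103], [0.621, 0.006, 0.091], [0.621, 0.006, 0.08], [0.621, 0.006, 0.068], [0.621, 0.006, 0.056], [0.621, 0.006, 0.044], [0.621, 0.005, 0.033], [0.621, 0.005, 0.021]]
```

View pics/w4.png

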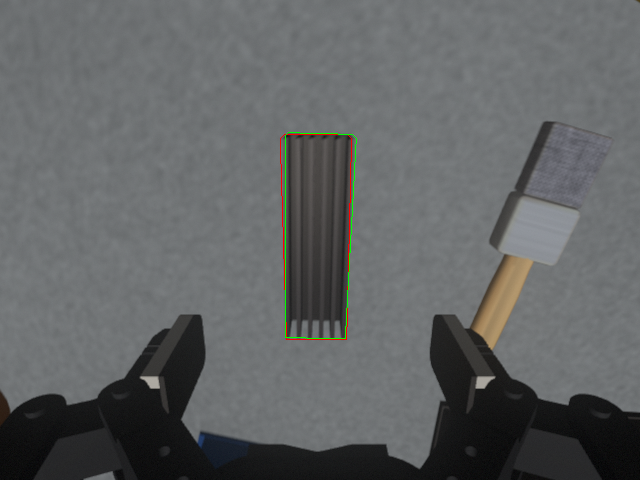

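Request:
move_arm(
  deltas=[
    [-0.007,-0.004,0.468,-0.007,-0.006,0,-1],
    [-0.007,-0.004,0.468,-0.007,-0.006,0,-1],
    [-0.007,-0.004,0.468,-0.007,-0.006,0,-1],
    [-0.007,-0.004,0.468,-0.007,-0.006,0,-1],
    [-0.007,-0.004,0.468,-0.007,-0.006,0,-1],
    [-0.007,-0.004,0.468,-0.007,-0.006,0,-1],
    [-0.007,-0.004,0.468,-0.007,-0.006,0,-1],
    [-0.007,-0.004,0.468,-0.007,-0.006,0,-1],
    [-0.007,-0.004,0.468,-0.007,-0.006,0,-1],
    [0,0,0,0,0,0,-1],
  ],
)

```text
time: 17.95
ee_pos: [0.6186, 0.0041, 0.0203]
eef_rot: [2.028, 2.399, -0.002]
force: [0.5, 0.1, -0.2]
opening: 0.0852
gripper_force: 0.0
```

Request:
move_arm(
  deltas=[
    [0,0,0,0,0,0,1],
    [0,0,0,0,0,0,1],
    [0,0,0,0,0,0,1],
    [0,0,0,0,0,0,1],
    [0,0,0,0,0,0,1],
    [0,0,0,0,0,0,1],
    [0,0,0,0,0,0,1],
    [0,0,0,0,0,0,1],
    [0,0,0,0,0,0,1],
    [0,0,0,0,0,0,1],
  ],
)

```text
time: 18.78
ee_pos: [0.6205, 0.004, 0.0235]
eef_rot: [2.026, 2.395, 0.002]
force: [-1.6, 0.6, 6.7]
opening: 0.0394
gripper_force: 41.0
```

Run:
```python
from plant import *; from h import *
s=dict(ctrl.get_state()); print(s["ee_pos"],s["force"],s["eef_rot"])
s["ee_pos"]=s["ee_pos"]+[0,0,.155]
plan(s,over_tray("long",-.009,.0226+.05),30)
```

```text
[0.62052071 0.0040498  0.02349863] [-1.61040197  0.58630182  6.6768043 ] [2.02635878e+00 2.39536401e+00 2.29240853e-03]
30 x [0.275, 0.186, -0.011, -0.134, -0.154, -0.584] end [0.567  0.2246 0.1497] tgt [0.5672 0.2244 0.1499]
[[0.621, 0.004, 0.178], [0.636, 0.051, 0.179], [0.637, 0.101, 0.178], [0.625, 0.149, 0.173], [0.601, 0.191, 0.164], [0.567, 0.225, 0.15]]
```

Request:
move_arm(
  deltas=[
    [0,0,-0.2,0,0,0,1],
    [0,0,-0.4,0,0,0,1],
    [0,0,-0.7,0,0,0,1],
    [0,0,-0.8,0,0,0,1],
    [0,0,-0.8,0,0,0,1],
    [0,0,-0.8,0,0,0,1],
    [0,0,-0.8,0,0,0,1],
    [0,0,-0.8,0,0,0,1],
    [0,0,-0.6,0,0,0,1],
    [0,0,-0.3,0,0,0,1],
  ],
)

```text
time: 19.62
ee_pos: [0.6202, 0.0043, 0.1806]
eef_rot: [2.026, 2.394, 0.004]
force: [0.0, -0.2, -1.5]
opening: 0.039
gripper_force: 40.6
```

Request:
move_arm(
  deltas=[
    [0.275,0.186,-0.011,-0.134,-0.154,-0.584,1],
    [0.275,0.186,-0.011,-0.134,-0.154,-0.584,1],
    [0.275,0.186,-0.011,-0.134,-0.154,-0.584,1],
    [0.275,0.186,-0.011,-0.134,-0.154,-0.584,1],
    [0.275,0.186,-0.011,-0.134,-0.154,-0.584,1],
    [0.275,0.186,-0.011,-0.134,-0.154,-0.584,1],
    [0.275,0.186,-0.011,-0.134,-0.154,-0.584,1],
    [0.275,0.186,-0.011,-0.134,-0.154,-0.584,1],
    [0.275,0.186,-0.011,-0.134,-0.154,-0.584,1],
    [0.275,0.186,-0.011,-0.134,-0.154,-0.584,1],
  ],
)

```text
time: 20.45
ee_pos: [0.6371, 0.0851, 0.1779]
eef_rot: [1.34, 2.658, 0.003]
force: [0.4, -0.8, -1.2]
opening: 0.0391
gripper_force: 40.6
```

Request:
move_arm(
  deltas=[
    [0.275,0.186,-0.011,-0.134,-0.154,-0.584,1],
    [0.275,0.186,-0.011,-0.134,-0.154,-0.584,1],
    [0.275,0.186,-0.011,-0.134,-0.154,-0.584,1],
    [0.275,0.186,-0.011,-0.134,-0.154,-0.584,1],
    [0.275,0.186,-0.011,-0.134,-0.154,-0.584,1],
    [0.275,0.186,-0.011,-0.134,-0.154,-0.584,1],
    [0.275,0.186,-0.011,-0.134,-0.154,-0.584,1],
    [0.275,0.186,-0.011,-0.134,-0.154,-0.584,1],
    [0.275,0.186,-0.011,-0.134,-0.154,-0.584,1],
    [0.275,0.186,-0.011,-0.134,-0.154,-0.584,1],
  ],
)

```text
time: 21.28
ee_pos: [0.6171, 0.1644, 0.1695]
eef_rot: [0.643, 2.749, 0.005]
force: [0.1, -0.3, -0.5]
opening: 0.0389
gripper_force: 40.6
```

Request:
move_arm(
  deltas=[
    [0.275,0.186,-0.011,-0.134,-0.154,-0.584,1],
    [0.275,0.186,-0.011,-0.134,-0.154,-0.584,1],
    [0.275,0.186,-0.011,-0.134,-0.154,-0.584,1],
    [0.275,0.186,-0.011,-0.134,-0.154,-0.584,1],
    [0.275,0.186,-0.011,-0.134,-0.154,-0.584,1],
    [0.275,0.186,-0.011,-0.134,-0.154,-0.584,1],
    [0.275,0.186,-0.011,-0.134,-0.154,-0.584,1],
    [0.275,0.186,-0.011,-0.134,-0.154,-0.584,1],
    [0.275,0.186,-0.011,-0.134,-0.154,-0.584,1],
    [0.275,0.186,-0.011,-0.134,-0.154,-0.584,1],
  ],
)

```text
time: 22.12
ee_pos: [0.5654, 0.2251, 0.1489]
eef_rot: [-0.035, 2.689, 0.007]
force: [1.2, 0.0, -1.3]
opening: 0.0387
gripper_force: 40.6
```

Run:
```python
from plant import *; from h import *
p=read_camera("wrist"); im=p["image"].copy()
T=TRAY["long"][0]
for q in proj(p,ribs(.154)@Rtray(T[2]).T+[T[0],T[1],Z0]): cv2.circle(im,tuple(int(round(v)) for v in q),1,(0,0,255),-1)
cv2.imwrite("pics/w5.png",im)
s=ctrl.get_state(); intray(s,"long"); plan(s,over_tray("long",-.009,.0235+.004),10)
```

```text
tcp in pocket [-0.0129  0.0011  0.0724] F [-3.21  0.23 -1.44] tilt [[-1.0, -0.006, -0.002], [-0.006, 1.0, 0.001], [0.002, 0.001, -1.0]]
10 x [-0.016, -0.004, 0.179, 0.001, -0.003, 0.007] end [0.5869 0.225  0.1095] tgt [0.5869 0.2249 0.1093]
[[0.564, 0.225, 0.148], [0.568, 0.225, 0.14], [0.573, 0.225, 0.133], [0.578, 0.225, 0.125], [0.582, 0.225, 0.117], [0.587, 0.225, 0.109]]
```

View pics/w5.png

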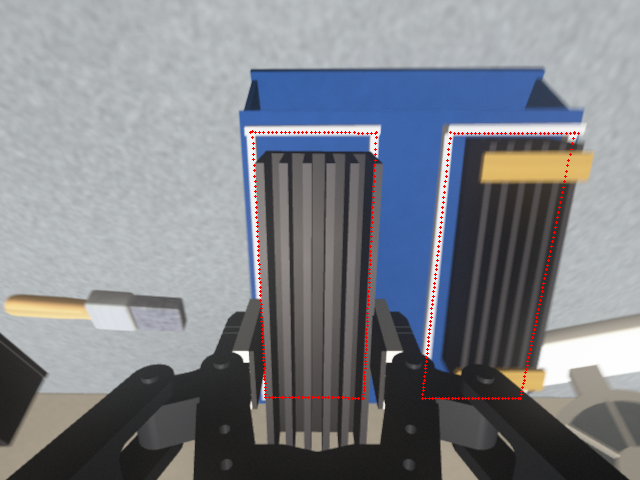

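Request:
move_arm(
  deltas=[
    [-0.014,-0.006,0.18,0,0,0.007,1],
    [-0.014,-0.006,0.2,0,0,0.007,1],
    [-0.014,-0.006,0.2,0,0,0.007,1],
    [-0.014,-0.006,0.2,0,0,0.007,1],
    [-0.014,-0.006,0.2,0,0,0.007,1],
    [-0.014,-0.006,0.2,0,0,0.007,1],
    [-0.014,-0.006,0.2,0,0,0.007,1],
    [-0.014,-0.006,0.2,0,0,0.007,1],
    [-0.014,-0.006,0.1,0,0,0.007,1],
    [0,0,0,0,0,0,1],
  ],
)

```text
time: 23.0
ee_pos: [0.5874, 0.2239, 0.112]
eef_rot: [-0.024, 2.69, 0.008]
force: [-0.2, 0.7, -1.7]
opening: 0.0391
gripper_force: 40.6
```

```bash
python3 -c "
from plant import *; from h import *
intray(ctrl.get_state(),'long')"
```

```text
tcp in pocket [-0.0075 -0.001   0.0297] F [-0.91  0.67 -1.42] tilt [[-1.0, 0.006, -0.002], [0.006, 1.0, -0.001], [0.002, -0.001, -1.0]]
```

Request:
move_arm(
  deltas=[
    [0,0,0.06,0,0,0,1],
    [0,0,0.06,0,0,0,1],
    [0,0,0.04,0,0,0,1],
    [0,0,0.03,0,0,0,1],
    [0,0,0,0,0,0,1],
    [0,0,0,0,0,0,1],
    [0,0,0,0,0,0,1],
    [0,0,0,0,0,0,1],
    [0,0,0,0,0,0,1],
    [0,0,0,0,0,0,1],
  ],
)

```text
time: 23.83
ee_pos: [0.5894, 0.2241, 0.1084]
eef_rot: [-0.025, 2.689, 0.008]
force: [0.2, 0.7, -2.1]
opening: 0.039
gripper_force: 40.6
```

Request:
move_arm(
  deltas=[
    [0,0,0.03,0,0,0,1],
    [0,0,0.03,0,0,0,1],
    [0,0,0.02,0,0,0,1],
    [0,0,0,0,0,0,1],
    [0,0,0,0,0,0,1],
    [0,0,0,0,0,0,1],
    [0,0,0,0,0,0,1],
    [0,0,0,0,0,0,1],
    [0,0,0,0,0,0,1],
    [0,0,0,0,0,0,1],
  ],
)

```text
time: 24.67
ee_pos: [0.59, 0.2241, 0.1071]
eef_rot: [-0.025, 2.688, 0.008]
force: [-8.9, -1.8, 10.9]
opening: 0.0393
gripper_force: 42.3
```

```bash
python3 -c "
from plant import *; from h import *
intray(ctrl.get_state(),'long')"
```

```text
tcp in pocket [-0.0072 -0.0009  0.0241] F [-3.3  -1.56 13.7 ] tilt [[-1.0, 0.006, -0.001], [0.006, 1.0, -0.001], [0.001, -0.001, -1.0]]
```

Contact on the floor, release as before.

Request:
move_arm(
  deltas=[
    [0,0,-0.02,0,0,0,1],
    [0,0,0,0,0,0,0.1],
    [0,0,0,0,0,0,0.06],
    [0,0,0,0,0,0,0.0],
    [0,0,0,0,0,0,-0.1],
    [0,0,0,0,0,0,-0.2],
    [0,0,0,0,0,0,-0.3],
    [0,0,0,0,0,0,-0.4],
    [0,0,0,0,0,0,-0.4],
    [0,0,0,0,0,0,-0.4],
  ],
)

```text
time: 25.5
ee_pos: [0.5901, 0.2241, 0.107]
eef_rot: [-0.025, 2.689, 0.008]
force: [0.7, 0.1, 0.4]
opening: 0.0599
gripper_force: 0.0
```

Request:
move_arm(
  deltas=[
    [0,0,-0.1,0,0,0,-0.4],
    [0,0,-0.3,0,0,0,-0.4],
    [0,0,-0.5,0,0,0,-0.4],
    [0,0,-0.7,0,0,0,-0.4],
    [0,0,-0.7,0,0,0,-0.5],
    [0,0,-0.7,0,0,0,-0.7],
    [0,0,-0.7,0,0,0,-1],
    [0,0,-0.7,0,0,0,-1],
    [0,0,-0.5,0,0,0,-1],
    [0,0,-0.2,0,0,0,-1],
  ],
)

```text
time: 26.33
ee_pos: [0.534, 0.2231, 0.2242]
eef_rot: [-0.025, 2.686, 0.009]
force: [-0.5, -0.1, -0.1]
opening: 0.0855
gripper_force: 0.0
```

Run:
```python
from plant import *; from h import *
c=np.array([[a,b] for a,b in((-1,-1),(-1,1),(1,1),(1,-1))])
def ov(p,im,k,l,L,x0):
    T,y=TRAY[k]; R=Rtray(T[2])
    draw(p,np.c_[c*[l/2,.02]+[x0,y],np.full(4,.03)]@R.T+[T[0],T[1],Z0],im,(0,255,0))
    draw(p,np.c_[c*[L/2,.028]+[0,y],np.full(4,.005)]@R.T+[T[0],T[1],Z0],im,(0,0,255))
p=read_camera("wrist"); im=p["image"].copy(); ov(p,im,"long",.13,.154,-.007)
t=read_camera("top"); it=t["image"].copy()
a=cv2.resize(im,(400,300)); b=cv2.resize(it[150:350,330:530],(400,300))
cv2.imwrite("pics/end.png",np.vstack([np.hstack([a,b]),cv2.resize(it[150:350,90:350+0],(390,300))[:, :0].reshape(300,0,3) if 0 else np.hstack([cv2.resize(it[150:350,90:290],(400,300)),cv2.resize(it[150:350,200:400],(400,300))])]))
```

```text
(no output)
```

View pics/end.png

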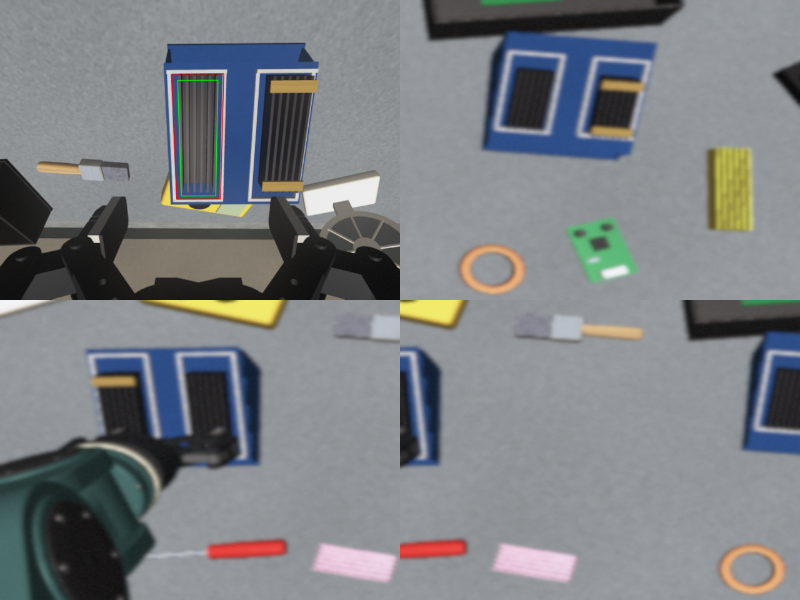

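```bash
python3 -c "
from plant import ctrl; print(ctrl.job_done())"
```

```text
the job is handed in; nothing more can be done
None
```

I placed both heat sinks fins up in the empty pockets for their own lengths, set them down gently, and handed the job in at about 26 s; the final pictures show both inside their ribs, but the hand-in returned no verdict.

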